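Fit the casting flasks over their wax trees

TASK

Get the casting flasks ready for investing: lower each of the four steel flasks gently over the wax tree on the rubber base of its own size, so that it stands flat on the floor of that base inside the lip, all four bases still standing on the bench. The wax is brittle, so do not drop the flasks or press them down hard, and do not knock the glass jar and the paper cup about.

Things in the scene. Friction and masses are not known exactly. Their poses are not given: they have to be found in the camera images.
- flask_38: plain steel casting flask: a tube open at both ends, 38 mm outer diameter, wall 2 mm, 54 mm tall, standing on end. Origin: centre of its underside; z along its axis, up. About 101 g.
- flask_46: plain steel casting flask: a tube open at both ends, 46 mm outer diameter, wall 2 mm, 60 mm tall, standing on end. Origin: centre of its underside; z along its axis, up. About 135 g.
- flask_55: plain steel casting flask: a tube open at both ends, 55 mm outer diameter, wall 2 mm, 67 mm tall, standing on end. Origin: centre of its underside; z along its axis, up. About 181 g.
- flask_64: plain steel casting flask: a tube open at both ends, 64 mm outer diameter, wall 2 mm, 74 mm tall, standing on end. Origin: centre of its underside; z along its axis, up. About 232 g.
- base_38: loose black rubber base for the 38 mm flask: round dish, floor 7 mm above its underside, flared lip 18 mm high, inside 46 mm across at the floor, 55 mm at the mouth, 63 mm outside. Green wax tree (one wax ring on a stem) at the centre, top 46 mm above the underside, within 9 mm of the axis. Flask seated: its rim is 61 mm above the bench. Origin: centre of underside; z up.
- base_46: loose black rubber base for the 46 mm flask: round dish, floor 7 mm above its underside, flared lip 18 mm high, inside 54 mm across at the floor, 63 mm at the mouth, 71 mm outside. Green wax tree (six small wax discs) at the centre, top 50 mm above the underside, within 13 mm of the axis. Flask seated: its rim is 67 mm above the bench. Origin: centre of underside; z up.
- base_55: loose black rubber base for the 55 mm flask: round dish, floor 7 mm above its underside, flared lip 18 mm high, inside 63 mm across at the floor, 72 mm at the mouth, 80 mm outside. Green wax tree (eight wax rings) at the centre, top 55 mm above the underside, within 17.5 mm of the axis. Flask seated: its rim is 74 mm above the bench. Origin: centre of underside; z up.
- base_64: loose black rubber base for the 64 mm flask: round dish, floor 7 mm above its underside, flared lip 18 mm high, inside 72 mm across at the floor, 81 mm at the mouth, 89 mm outside. Green wax tree (ten wax rings) at the centre, top 60 mm above the underside, within 22 mm of the axis. Flask seated: its rim is 81 mm above the bench. Origin: centre of underside; z up.
- jar: bystander: closed glass jar with a metal cap, 56 mm diameter, 62 mm tall. Origin: centre of its underside; z up.
- cup: bystander: white paper cup, 76 mm across the rim, 88 mm tall, light. Origin: centre of its underside; z up.

How it is judged:
At the end, for the whole second after the job is handed in: Each flask stands upright (within 0.09 rad) and at rest on the floor of the base of its own size (its underside 3 to 11 mm above the base's underside, axes within 9 mm), the bases stand flat on the bench, and the jar and the cup are within 40 mm of where they began (linear speed of each of flask_38, flask_46, flask_55, flask_64 below 0.01 m/s and horizontal distance between flask_38 and base_38 below 0.009 m and z of flask_38 in the frame of base_38 between 0.003 and 0.011 m and angle between each of flask_38, flask_46, flask_55, flask_64's own z axis and vertical below 0.09 rad and angle between each of base_38, base_46, base_55, base_64's own z axis and vertical below 0.06 rad and height (world z) of each of base_38, base_46, base_55, base_64 below 0.006 m and horizontal distance between flask_46 and base_46 below 0.009 m and z of flask_46 in the frame of base_46 between 0.003 and 0.011 m and horizontal distance between flask_55 and base_55 below 0.009 m and z of flask_55 in the frame of base_55 between 0.003 and 0.011 m and horizontal distance between flask_64 and base_64 below 0.009 m and z of flask_64 in the frame of base_64 between 0.003 and 0.011 m and distance of each of jar, cup from where it was at the start of the episode below 0.04 m); the robot touches nothing.
It fails at once if a base or its wax tree is struck or pressed with more than 80 N (contact force between any of base_38, base_46, base_55, base_64 and flask_38 above 80 N or contact force between any of base_38, base_46, base_55, base_64 and flask_46 above 80 N or contact force between any of base_38, base_46, base_55, base_64 and flask_55 above 80 N or contact force between any of base_38, base_46, base_55, base_64 and flask_64 above 80 N or contact force between any of base_38, base_46, base_55, base_64 and the fingers above 80 N).
It fails at once if a flask is dropped: it moves faster than 0.6 m/s (a fall of about 20 mm) with the fingers off it ((linear speed of flask_38 above 0.6 m/s and contact force between flask_38 and the fingers below 0.1 N) or (linear speed of flask_46 above 0.6 m/s and contact force between flask_46 and the fingers below 0.1 N) or (linear speed of flask_55 above 0.6 m/s and contact force between flask_55 and the fingers below 0.1 N) or (linear speed of flask_64 above 0.6 m/s and contact force between flask_64 and the fingers below 0.1 N)).
It fails at once if the jar or the cup is shifted by more than 40 mm or tipped by more than 0.4 rad (distance of any of jar, cup from where it was at the start of the episode above 0.04 m or angle between any of jar, cup's own z axis and vertical above 0.4 rad).
It also fails if it takes over 93 s, if anything falls off the work surface, if the arm or the gripper's body presses on something with over 40 N, if the wrist force passes 120 N, or if a joint passes its speed limit or range.

ROBOT

A 6-joint arm with a two-finger parallel gripper is mounted at the origin on the work surface. World frame = base frame: x ahead of the robot, y to its left, z up, the work surface at z = 0. Lengths are in m, angles in rad, forces in N, time in s.
With the tool pointing down it reaches from about 0.35 to 0.975 m from the base axis. Payload 4.9 kg.
Tool frame: the origin (TCP) lies at the very end of the fingers, on their centre line; the grasp point (between the pads) lies 19 mm behind it; z points along the fingers, y is the line along which they close (so a half turn about z gives the same grasp; the last joint's range is limited). The gripper opens to 85 mm and grips with 20 to 120 N. Pads are 22 mm wide; open, the fingers measure 114 mm over their backs; the gripper's body (76 mm by 85 mm) begins 54 mm behind the grasp point. The pads swing forward as they close: fully open they stand 13 mm farther back than shut.
Start: joints at [-1.268, 0.053, 1.613, -0, 1.476, -0.119], TCP at [0.256, -0.57, 0.231] pointing down, gripper open.
Joint ranges: [-3.01, 3.01], [-1.01, 2.22], [0.06, 2.58], [-1.02, 4.17], [0.09, 2.62], [-3.14, 3.14]. Speed limits (rad/s): [2.57, 2.57, 3.14, 3.14, 3.14, 3.14].

INTERFACE

Orientations are given as a rotation vector (axis times angle).
In Python, from cell import env gives the robot as it stands.
- The arm moves only by the tool run_rows, called after "Call:" by a JSON object that holds its "fn" and its "kwargs". Schema: {"type":"object","properties":{"increments":{"type":"object","properties":{"rows":{"type":"array","items":{"type":"array","items":{"type":"number"},"minItems":5,"maxItems":5},"minItems":1,"maxItems":12}},"additionalProperties":false,"required":["rows"]},"only":{"type":"string"},"quiet":{"type":"boolean"},"lines":{"type":"string"}},"required":["increments"],"additionalProperties":false}. increments is an object whose key "rows" holds a list of rows, 1 to 12 of them, each of 5 numbers: dx, dy, dz in parts of the range, where 1.0 means 0.5 m, then a turn about the tool's z in a scale on which 1.0 is 360 degrees, then the finger opening in m; each row is the pose to reach, as a shift and turn from the pose commanded when the call began, along the tool's axes at that moment; what a row does not reach only later rows make up. A row lasts 1/8 s, in which the tool goes at most 0.0625 m and 0.188 rad, less where a joint would pass 70% of its speed; a pose out of reach is approached as far as the arm can. The fingers move at their own pace and stop on an object; the grip force is fixed at half the most. Time passes only in rows, so rows that do not move let the fingers close. The tool returns the time, the measured TCP pose, the force, the opening and the grip force at its end. only (a regular expression) keeps the lines of the reply that match it, lines (a string "A,B") keeps lines A to B, and quiet returns only ok. Input that does not fit is refused with a message, and nothing moves.
- env.get_state(): the state, without advancing time (a new reading comes with each control period).
- env.read_camera(name): name is "side" or "top" or "wrist"; returns the picture (400x640x3 uint8, blue, green, red); there is no depth.
- env.get_calibration(name): a dict with "fx", "fy", "cx", "cy" (pixels), "pose" (4x4, takes a point from camera to world coordinates); the wrist camera has in their place "T_tool_cam" (4x4, takes a point from camera to tool coordinates, whose origin is the TCP and whose axes are the flange's). Camera axes: x right, y down, z forward; pixel columns grow to the right and rows downward; lengths in m; the calibration is good to about 2 mm. A picture is of the moment at which its call begins: read the wrist's pose just before it. get_calibration takes no time and is no camera call.
- env.sign_off(): hands the job in; it is judged then, once.
The state is a dict: "time_s": time; "qpos": joint angles; "dq": joint speeds; "effort": joint torques, N m; "position": TCP position; "eef_rot": TCP orientation; "contact_force": force on the tool from outside, world axes, zero at the start; "moment": the same for the moment, N m; "opening": finger opening in m; "grip_force": force on a finger pad.
Only numpy, scipy, OpenCV 4.12 (cv2) and the standard library are available. Lean on these libraries where they do the work, as an engineer would, in place of code of your own. Each camera call takes 0.05 s, during which the arm holds its last target. There are 200 camera calls.

## Working session

There is one attempt and no reset: what is moved stays moved. The work goes in short steps, Python scripts to look and compute and a tool call to move; the robot and the scene stay as the last step left them, time stands still between calls to the robot, and variables do not carry over. Pictures are saved under pics/ and viewed, at most 14 in all, crops included, and the job is handed in when it is done.

```bash
mkdir -p pics; ls
```

Run:
```python
from cell import env
import cv2,numpy as np
np.set_printoptions(precision=4,suppress=True)
for n in("top","side"):
    cv2.imwrite(f"pics/{n}0.png",env.read_camera(n)); print(n,env.get_calibration(n))
print(env.get_calibration("wrist"))
s=env.get_state();print(s)
```

```text
pics
top {'fx': 454.9753137404833, 'fy': 454.9753137404833, 'cx': 321.2545842508029, 'cy': 200.44978915930062, 'pose': array([[ 0.0679, -0.977 ,  0.2024,  0.306 ],
       [-0.9977, -0.0668,  0.0121,  0.0091],
       [ 0.0017, -0.2027, -0.9792,  1.1348],
       [ 0.    ,  0.    ,  0.    ,  1.    ]])}
side {'fx': 435.1769698676413, 'fy': 435.1769698676413, 'cx': 320.91175869222405, 'cy': 206.01984160748304, 'pose': array([[-0.9803, -0.152 ,  0.1262,  0.37  ],
       [-0.1975,  0.7311, -0.6531,  0.7427],
       [ 0.007 , -0.6652, -0.7467,  0.8611],
       [ 0.    ,  0.    ,  0.    ,  1.    ]])}
{'fx': 325.7928622133304, 'fy': 325.7928622133304, 'cx': 318.27479375871155, 'cy': 198.47500481796428, 'T_tool_cam': array([[ 0.0006, -0.9616, -0.2743,  0.0694],
       [ 1.    ,  0.0004,  0.0008, -0.0006],
       [-0.0007, -0.2743,  0.9616, -0.1418],
       [ 0.    ,  0.    ,  0.    ,  1.    ]])}
{'time_s': 0.1, 'qpos': array([-1.268 ,  0.0533,  1.6142,  0.    ,  1.476 , -0.119 ]), 'dq': array([-0.0005, -0.0012, -0.0019,  0.0001,  0.0005, -0.    ]), 'effort': array([  0.0001, -39.4904, -37.1363,  -0.0001,   0.0039,   0.    ]), 'position': array([ 0.2557, -0.5697,  0.2302]), 'eef_rot': array([-3.0701, -0.6572,  0.0003]), 'contact_force': array([ 0.6067, -0.7535, -0.009 ]), 'moment': array([-0.0147, -0.0048, -0.089 ]), 'grip_force': 0.0, 'opening': 0.08512896429539203}
```

View pics/top0.png

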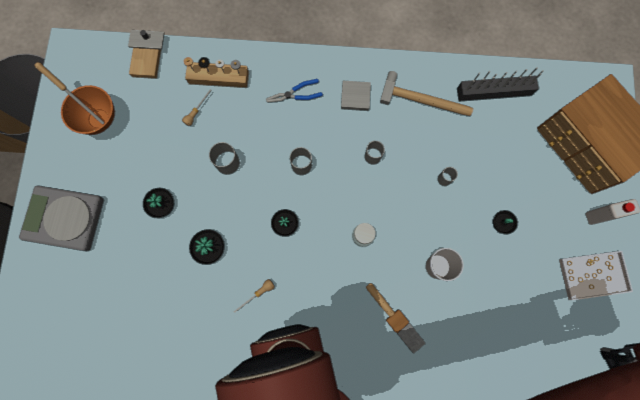

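View pics/side0.png

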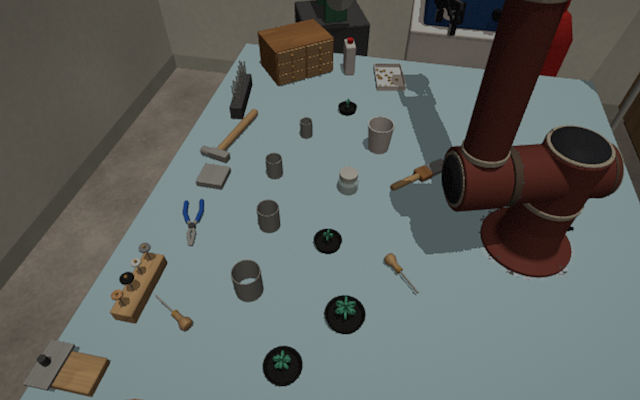

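The top view shows flasks 64, 55, 46 and 38 at (224,157), (301,161), (374,152) and (447,177). The bases are at (207,246) for 64, (158,202) for 55, (285,222) for 46 and (505,222) for 38, with the jar at (364,234) and the cup at (445,264). The side view agrees. Next I'll fit silhouettes in both cameras.

Create h.py:
```python
from cell import env
import cv2,numpy as np
from scipy.optimize import minimize
from scipy.spatial.transform import Rotation as Ro
np.set_printoptions(precision=4,suppress=True)
def cam(n):
    c=env.get_calibration(n)
    if n=="wrist":
        s=env.get_state();T=np.eye(4);T[:3,:3]=Ro.from_rotvec(s["eef_rot"]).as_matrix();T[:3,3]=s["position"]
        c["pose"]=T@c["T_tool_cam"]
    return c
def proj(c,P):
    P=np.atleast_2d(P);q=(P-c["pose"][:3,3])@c["pose"][:3,:3]
    return np.c_[c["fx"]*q[:,0]/q[:,2]+c["cx"],c["fy"]*q[:,1]/q[:,2]+c["cy"]]
def ray(c,u,v,z):
    d=c["pose"][:3,:3]@[(u-c["cx"])/c["fx"],(v-c["cy"])/c["fy"],1];o=c["pose"][:3,3]
    return (o+d*(z-o[2])/d[2])[:2]
a=np.linspace(0,2*np.pi,72,endpoint=False)
def ring(x,y,z,r): return np.c_[x+r*np.cos(a),y+r*np.sin(a),z+0*a]
def mask(im,thr=28):
    bg=np.median(im[60:340,100:540].reshape(-1,3),0)   # table colour
    m=(np.abs(im.astype(int)-bg).max(2)>thr).astype(np.uint8)
    return m
def fit(c,m,x0,r,h,z0=0,rb=None):
    """silhouette of an upright (coned) solid against the mask component at x0; returns xy, IoU"""
    S=8
    u,v=proj(c,[x0[0],x0[1],z0+h/2])[0];w=int(1.5*c["fx"]*r/abs(c["pose"][2,3]-z0-h))+6
    u0,v0=int(u)-w,int(v)-w;u0=max(u0,0);v0=max(v0,0)
    crop=m[v0:int(v)+w,u0:int(u)+w]
    cs,_=cv2.findContours(crop,cv2.RETR_EXTERNAL,cv2.CHAIN_APPROX_NONE)
    k=np.zeros_like(crop);cv2.drawContours(k,[max(cs,key=cv2.contourArea)],-1,1,-1)
    k=cv2.resize(k,None,fx=S,fy=S,interpolation=cv2.INTER_NEAREST)
    def f(p):
        pts=np.r_[proj(c,ring(*p,z0,rb or r)),proj(c,ring(*p,z0+h,r))]
        pts=((pts-[u0,v0]+.5)*S).astype(np.float32)
        t=np.zeros_like(k);cv2.fillConvexPoly(t,cv2.convexHull(pts).round().astype(int),1)
        return -(t&k).sum()/(t|k).sum()
    b=minimize(f,x0,method="Nelder-Mead",options=dict(initial_simplex=np.array(x0)+[[0,0],[.01,0],[0,.01]],xatol=1e-4,fatol=1e-4))
    return b.x,-b.fun
OBJ={ # guess pixel in top, radius, height
"f38":(447,177,.019,.054),"f46":(374,152,.023,.060),"f55":(301,161,.0275,.067),"f64":(224,157,.032,.074),
"b38":(505,222,.0315,.018),"b46":(285,222,.0355,.018),"b55":(158,202,.040,.018),"b64":(207,246,.0445,.018),
"jar":(364,234,.028,.062),"cup":(445,264,.038,.088)}
```

Run:
```python
from h import *
for n in("top","side"):
    im=env.read_camera(n);c=cam(n);m=mask(im)
    for o,(u,v,r,h) in OBJ.items():
        x0=ray(cam("top"),u,v,h/2)
        p,q=fit(c,m,x0,r,h);print(n,o,x0,p,round(q,3),"r",np.hypot(*p).round(3))
    s=200
    if n=="top": cv2.imwrite("pics/z.png",cv2.resize(np.hstack([im[120:200,190:330],im[120:200,340:480]]),None,fx=2.8,fy=2.8))
s=env.get_state();print(Ro.from_rotvec(s["eef_rot"]).as_matrix())
```

```text
top f38 [ 0.6166 -0.2886] [ 0.6466 -0.2486] -0.0 r 0.693
top f46 [ 0.6687 -0.1022] [ 0.6949 -0.0435] -0.0 r 0.696
top f55 [0.6313 0.0804] [0.6363 0.1454] -0.0 r 0.653
top f64 [0.6275 0.274 ] [0.6516 0.3146] -217704366347344.44 r 0.724
top b38 [ 0.5151 -0.4398] [ 0.5801 -0.4348] -0.0 r 0.725
top b46 [0.4776 0.1098] [0.5126 0.1503] -242928084199770.12 r 0.534
top b55 [0.5066 0.4338] [0.5444 0.5197] -0.0 r 0.753
top b64 [0.4046 0.2973] [0.4477 0.3456] -149169469232588.06 r 0.566
top jar [ 0.4578 -0.087 ] [ 0.4831 -0.0947] -440456151326605.2 r 0.492
top cup [ 0.3974 -0.2818] [ 0.4404 -0.3024] -170496922876587.72 r 0.534
side f38 [ 0.6166 -0.2886] [ 0.6591 -0.2711] -0.0 r 0.713
side f46 [ 0.6687 -0.1022] [ 0.7274 -0.076 ] -0.0 r 0.731
side f55 [0.6313 0.0804] [0.6901 0.1067] -0.0 r 0.698
side f64 [0.6275 0.274 ] [0.6862 0.3003] -0.0 r 0.749
side b38 [ 0.5151 -0.4398] [ 0.5289 -0.3585] -0.0 r 0.639
side b46 [0.4776 0.1098] [0.4913 0.191 ] -0.0 r 0.527
side b55 [0.5066 0.4338] [0.5425 0.4591] -124900935559441.86 r 0.711
side b64 [0.4046 0.2973] [0.4421 0.3998] -0.0 r 0.596
side jar [ 0.4578 -0.087 ] [ 0.5166 -0.0608] -0.0 r 0.52
side cup [ 0.3974 -0.2818] [ 0.5118 -0.2687] -0.0 r 0.578
[[ 0.9124  0.4094 -0.0004]
 [ 0.4094 -0.9124  0.0012]
 [ 0.0001 -0.0013 -1.    ]]h.py:37: RuntimeWarning: overflow encountered in scalar negative
  return -(t&k).sum()/(t|k).sum()
```

View pics/z.png

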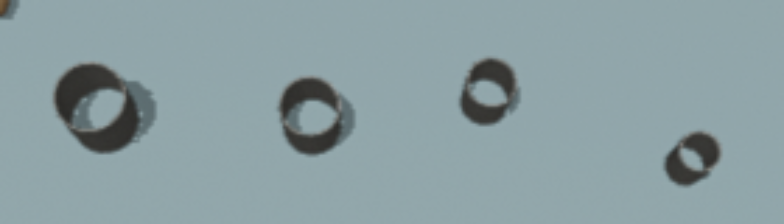

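The crop shows dark tubes with soft, lighter shadows to their right. I'll fix the unsigned overflow and use a darkness threshold.

```bash
sed -i 's/return -(t&k).sum()\/(t|k).sum()/return -float((t\&k).sum())\/float((t|k).sum())/' h.py
```

Run:
```python
s=open('h.py').read()
i=s.index("def mask");j=s.index("def fit")
s=s[:i]+'''def mask(im,thr=80):
    m=(im.max(2)<thr).astype(np.uint8)
    m|=((im[...,1].astype(int)-im[...,2])>25).astype(np.uint8)*(im[...,0].astype(int)<im[...,1]).astype(np.uint8) # wax
    return cv2.morphologyEx(m,cv2.MORPH_CLOSE,np.ones((3,3),np.uint8))
'''+s[j:];open('h.py','w').write(s)
```

Run:
```python
from h import *
T={n:(env.read_camera(n),cam(n)) for n in("top","side")}
for o,(u,v,r,h) in OBJ.items():
    if o in("jar","cup"):continue
    x0=ray(cam("top"),u,v,h/2)
    R=[fit(c,mask(im),x0,r,h) for im,c in T.values()]
    print(o,*[(p,round(q,3)) for p,q in R])
```

```text
f38 (array([ 0.6173, -0.2869]), np.float64(0.791)) (array([ 0.6208, -0.2916]), np.float64(0.852))
f46 (array([ 0.6671, -0.1008]), np.float64(0.529)) (array([ 0.6686, -0.1049]), np.float64(0.879))
f55 (array([0.6305, 0.08  ]), np.float64(0.267)) (array([0.6318, 0.0792]), np.float64(0.898))
f64 (array([0.623 , 0.2713]), np.float64(0.581)) (array([0.625 , 0.2693]), np.float64(0.899))
b38 (array([ 0.5153, -0.4361]), np.float64(0.801)) (array([ 0.5166, -0.4465]), np.float64(0.82))
b46 (array([0.4765, 0.1108]), np.float64(0.881)) (array([0.4771, 0.1026]), np.float64(0.847))
b55 (array([0.5056, 0.4323]), np.float64(0.862)) (array([0.5073, 0.4239]), np.float64(0.873))
b64 (array([0.4035, 0.2977]), np.float64(0.89)) (array([0.4044, 0.2892]), np.float64(0.885))
```

Units first: shifts go in shares of 0.5 m and turns go in shares of 360 degrees. So 0.29 m / 0.5 = 0.58, -0.02 m / 0.5 = -0.04.

Call:
{"fn": "run_rows", "kwargs": {"increments": {"rows": [[0.12,0,0,0,0.085],[0.24,0,0,0,0.085],[0.36,-0.01,0,0,0.085],[0.48,-0.02,-0.02,0,0.085],[0.58,-0.024,-0.04,0,0.085],[0.58,-0.024,-0.04,0,0.085],[0.58,-0.024,-0.04,0,0.085],[0.58,-0.024,-0.04,0,0.085]]}}}

```text
time_s: 1.3
position: [0.5142, -0.4412, 0.2507]
eef_rot: [-3.072, -0.655, 0.001]
contact_force: [0.6, -0.8, -0.1]
opening: 0.0852
grip_force: 0.0
```

Create look.py:
```python
import sys
from h import *
def go(o,xy=None,save=None):
    u,v,r,h=OBJ[o];x0=xy if xy is not None else ray(cam("top"),u,v,h/2)
    c=cam("wrist");im=env.read_camera("wrist")
    p,q=fit(c,mask(im),x0,r,h)
    s=env.get_state();R=Ro.from_rotvec(s["eef_rot"]).as_matrix()
    print(o,p,"iou",round(q,3),"tcp",s["position"],"tool-frame offset",((np.r_[p,0]-s["position"])@R)[:2])
    for z,k in((0,(0,255,255)),(h,(0,0,255))): cv2.polylines(im,[proj(c,ring(*p,z,r)).round().astype(int)],True,k,1)
    if save: cv2.imwrite(f"pics/{save}.png",im)
    return p
if __name__=="__main__": go(sys.argv[1],save=sys.argv[2])
```

```bash
python3 look.py b38 w1
```

```text
b38 [ 0.5134 -0.4402] iou 0.884 tcp [ 0.5142 -0.4413  0.2508] tool-frame offset [-0.0002 -0.0011]
```

View pics/w1.png

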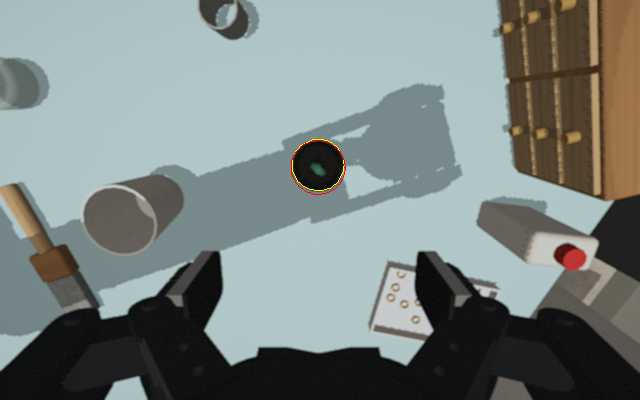

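The wrist view shows base_38 at (318,166) with the fitted circles on it, 1 mm from the tool axis. Now on to flask_38.

To row units: 0.158 m / 0.5 = 0.316, 0.15 m / 0.5 = 0.3.

Call:
{"fn": "run_rows", "kwargs": {"increments": {"rows": [[0.1,-0.06,0,0,0.085],[0.2,-0.12,0,0,0.085],[0.3,-0.18,0,0,0.085],[0.316,-0.192,0,0,0.085],[0.316,-0.192,0,0,0.085],[0.316,-0.192,0,0,0.085]]}}}

```text
time_s: 2.1
position: [0.6194, -0.2899, 0.2512]
eef_rot: [3.072, 0.654, -0.001]
contact_force: [-0.1, 0.9, -0.5]
opening: 0.0849
grip_force: 0.0
```

```bash
python3 look.py f38 w2
```

```text
f38 [ 0.6213 -0.2888] iou 0.25 tcp [ 0.6194 -0.29    0.2513] tool-frame offset [ 0.0023 -0.0003]
```

View pics/w2.png

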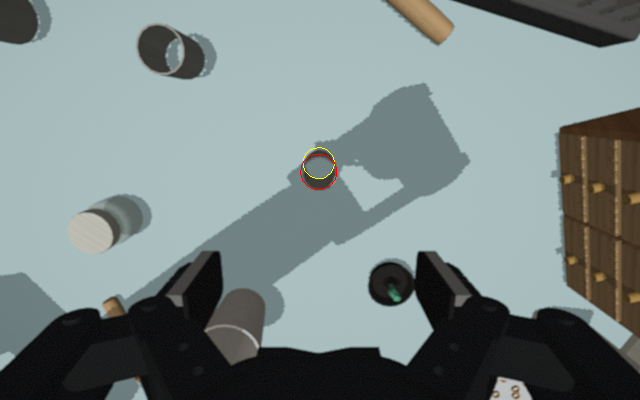

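```bash
sed -i 's/cv2.drawContours(k,\[max(cs,key=cv2.contourArea)\],-1,1,-1)/cv2.fillConvexPoly(k,cv2.convexHull(np.vstack([q for q in cs if len(q)>15 and np.abs(q.mean((0,1))-w).max()<.7*w])),1)/' h.py
python3 look.py f38 w3
```

```text
f38 [ 0.6216 -0.2895] iou 0.823 tcp [ 0.6195 -0.2899  0.2513] tool-frame offset [0.0021 0.0005]
```

To row units: 0.231 m / 0.5 = 0.462, 0.06 m / 0.5 = 0.12.

Call:
{"fn": "run_rows", "kwargs": {"increments": {"rows": [[0.004,0,0.12,0,0.06],[0.004,0,0.24,0,0.06],[0.004,0,0.34,0,0.06],[0.004,0,0.42,0,0.06],[0.004,0,0.462,0,0.06],[0.004,0,0.462,0,0.06],[0.004,0,0.462,0,0.02],[0.004,0,0.462,0,0.02],[0.004,0,0.462,0,0.02],[0.004,0,0.462,0,0.02],[0.004,0,0.462,0,0.02]]}}}

```text
time_s: 3.58
position: [0.6241, -0.2886, 0.0234]
eef_rot: [3.068, 0.657, 0.006]
contact_force: [-0.2, -0.5, 6.9]
opening: 0.0362
grip_force: 60.5
```

To row units: -0.161 m / 0.5 = -0.322, -0.12 m / 0.5 = -0.24.

Call:
{"fn": "run_rows", "kwargs": {"increments": {"rows": [[0,0,-0.06,0,0.02],[0,0,-0.16,0,0.02],[0,0,-0.24,0,0.02],[-0.1,0.06,-0.24,0,0.02],[-0.2,0.12,-0.24,0,0.02],[-0.3,0.17,-0.24,0,0.02],[-0.322,0.186,-0.24,0,0.02],[-0.322,0.186,-0.24,0,0.02],[-0.322,0.186,-0.24,0,0.02]]}}}

```text
time_s: 4.7
position: [0.5143, -0.437, 0.1402]
eef_rot: [-3.071, -0.66, -0.001]
contact_force: [0.0, 0.3, -0.9]
opening: 0.0361
grip_force: 60.1
```

Run:
```python
from h import *
c=cam("wrist");im=env.read_camera("wrist");cv2.imwrite("pics/w4.png",im)
print(env.get_state()["position"],proj(c,[*env.get_state()["position"][:2],env.get_state()["position"][2]+.0306]))
```

```text
[ 0.5144 -0.4368  0.1402] [[319.2945 291.9714]]
```

View pics/w4.png

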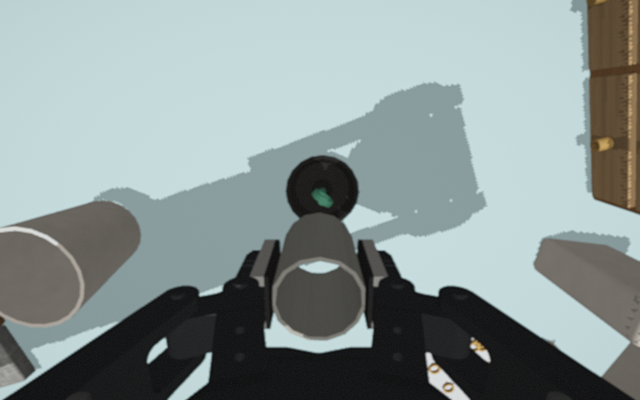

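The rim centre is at (319,299) and the base at (322,189), so the flask sits 2.5 mm toward tool −x in the hand and the base is about 3 mm toward +y. I'll correct for that and lower.

To row units: 0.107 m / 0.5 = 0.214, 0.105 m / 0.5 = 0.21.

Call:
{"fn": "run_rows", "kwargs": {"increments": {"rows": [[0,0.0054,0,0,0.02],[0,0.0054,0.06,0,0.02],[0,0.0054,0.11,0,0.02],[0,0.0054,0.15,0,0.02],[0,0.0054,0.18,0,0.02],[0,0.0054,0.2,0,0.02],[0,0.0054,0.21,0,0.02],[0,0.0054,0.214,0,0.02],[0,0.0054,0.214,0,0.02]]}}}

```text
time_s: 5.88
position: [0.515, -0.441, 0.0341]
eef_rot: [3.071, 0.658, 0.001]
contact_force: [1.1, 0.4, -0.1]
opening: 0.0362
grip_force: 60.2
```

Call:
{"fn": "run_rows", "kwargs": {"increments": {"rows": [[0,0,0.002,0,0.02],[0,0,0.004,0,0.02],[0,0,0.006,0,0.02],[0,0,0.006,0,0.02]]}}}

```text
time_s: 6.38
position: [0.5145, -0.4409, 0.0304]
eef_rot: [3.071, 0.658, -0.0]
contact_force: [2.3, 0.5, 1.5]
opening: 0.036
grip_force: 60.5
```

To row units: -0.22 m / 0.5 = -0.44, -0.16 m / 0.5 = -0.32.

Call:
{"fn": "run_rows", "kwargs": {"increments": {"rows": [[0,0,0.001,0,0.045],[0,0,0.001,0,0.055],[0,0,0.001,0,0.06],[0,0,0,0,0.06],[0,0,-0.08,0,0.07],[0,0,-0.2,0,0.085],[0,0,-0.32,0,0.085],[0,0,-0.44,0,0.085],[0,0,-0.44,0,0.085],[0,0,-0.44,0,0.085]]}}}

```text
time_s: 7.62
position: [0.5143, -0.4406, 0.2501]
eef_rot: [-3.072, -0.658, 0.0]
contact_force: [-0.9, -0.9, -0.1]
opening: 0.085
grip_force: 0.0
```

Run:
```python
from h import *
cv2.imwrite("pics/w5.png",env.read_camera("wrist")[60:300,200:440])
```

```text
(no output)
```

View pics/w5.png

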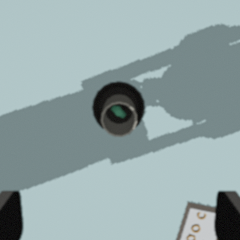

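Flask_38 stands inside its base around the wax, and the crop shows it centred at about (119,115). Next is flask_46.

To row units: 0.279 m / 0.5 = 0.558, -0.245 m / 0.5 = -0.49.

Call:
{"fn": "run_rows", "kwargs": {"increments": {"rows": [[0.084,-0.074,0,0,0.085],[0.168,-0.148,0,0,0.085],[0.252,-0.22,0,0,0.085],[0.336,-0.294,0,0,0.085],[0.42,-0.368,0,0,0.085],[0.5,-0.44,0,0,0.085],[0.558,-0.49,0,0,0.085],[0.558,-0.49,0,0,0.085],[0.558,-0.49,0,0,0.085],[0.558,-0.49,0,0,0.085]]}}}

```text
time_s: 8.93
position: [0.6681, -0.1041, 0.2493]
eef_rot: [-3.072, -0.655, 0.002]
contact_force: [0.5, 0.1, -0.0]
opening: 0.0846
grip_force: 0.0
```

```bash
python3 look.py f46 w6; python3 -c "
from h import *;print(env.get_state()['qpos'])"
```

```text
f46 [ 0.67   -0.1031] iou 0.839 tcp [ 0.6682 -0.1041  0.2497] tool-frame offset [ 0.0023 -0.0001]
[-0.2645  0.1622  1.4645 -0.0002  1.5159  0.8863]
```

To row units: 0.226 m / 0.5 = 0.452, 0.205 m / 0.5 = 0.41.

Call:
{"fn": "run_rows", "kwargs": {"increments": {"rows": [[0.002,0,0.12,0,0.07],[0.002,0,0.24,0,0.07],[0.002,0,0.34,0,0.07],[0.002,0,0.41,0,0.07],[0.002,0,0.452,0,0.07],[0.002,0,0.452,0,0.07],[0.002,0,0.452,0,0.03],[0.002,0,0.452,0,0.03],[0.002,0,0.452,0,0.03],[0.002,0,0.452,0,0.03],[0.002,0,0.452,0,0.03]]}}}

```text
time_s: 10.35
position: [0.6717, -0.1031, 0.0272]
eef_rot: [3.07, 0.657, 0.007]
contact_force: [0.8, -0.4, 7.1]
opening: 0.044
grip_force: 61.7
```

To row units: -0.272 m / 0.5 = -0.544, -0.143 m / 0.5 = -0.286.

Call:
{"fn": "run_rows", "kwargs": {"increments": {"rows": [[0,0,-0.06,0,0.03],[0,0,-0.16,0,0.03],[0,-0.04,-0.26,0,0.03],[-0.06,-0.12,-0.3,0,0.03],[-0.12,-0.22,-0.3,0,0.03],[-0.18,-0.32,-0.3,0,0.03],[-0.24,-0.41,-0.3,0,0.03],[-0.286,-0.5,-0.3,0,0.03],[-0.286,-0.544,-0.3,0,0.03],[-0.286,-0.544,-0.3,0,0.03],[-0.286,-0.544,-0.3,0,0.03]]}}}

```text
time_s: 11.72
position: [0.4281, 0.0868, 0.1745]
eef_rot: [3.072, 0.658, 0.001]
contact_force: [0.6, -0.5, -0.7]
opening: 0.044
grip_force: 61.4
```

```bash
python3 look.py b46 w7
```

```text
b46 [0.4751 0.1077] iou 0.916 tcp [0.4282 0.0866 0.1744] tool-frame offset [ 0.0514 -0.0002]
```

View pics/w7.png

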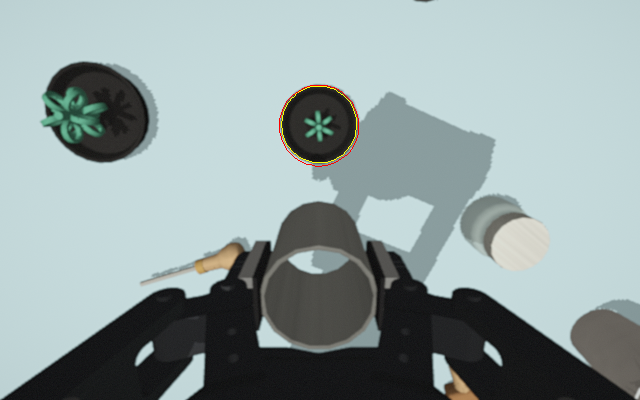

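Base_46 is at (319,124) with a good fit, and the rim centre is at (319,297), so the flask is about 1 mm toward −x in the hand.

To row units: 0.137 m / 0.5 = 0.274, 0.0525 m / 0.5 = 0.105.

Call:
{"fn": "run_rows", "kwargs": {"increments": {"rows": [[0.08,0,0,0,0.03],[0.105,0,0,0,0.03],[0.105,0,0,0,0.03],[0.105,0,0.08,0,0.03],[0.105,0,0.16,0,0.03],[0.105,0,0.22,0,0.03],[0.105,0,0.256,0,0.03],[0.105,0,0.27,0,0.03],[0.105,0,0.274,0,0.03],[0.105,0,0.274,0,0.03]]}}}

```text
time_s: 13.02
position: [0.4766, 0.1086, 0.0384]
eef_rot: [3.072, 0.658, 0.003]
contact_force: [-0.4, 0.6, -1.3]
opening: 0.0439
grip_force: 61.4
```

Call:
{"fn": "run_rows", "kwargs": {"increments": {"rows": [[0,0,0.002,0,0.03],[0,0,0.004,0,0.03],[0,0,0.006,0,0.03],[0,0,0.006,0,0.03]]}}}

```text
time_s: 13.52
position: [0.4758, 0.1086, 0.0343]
eef_rot: [-3.072, -0.658, -0.0]
contact_force: [-0.3, -0.6, -1.2]
opening: 0.0438
grip_force: 61.5
```

To row units: -0.215 m / 0.5 = -0.43, 0.001 m / 0.5 = 0.002.

Call:
{"fn": "run_rows", "kwargs": {"increments": {"rows": [[0,0,0.002,0,0.03],[0,0,0.002,0,0.03],[0,0,0.002,0,0.055],[0,0,0.002,0,0.065],[0,0,0.002,0,0.068],[0,0,0,0,0.07],[0,0,-0.08,0,0.075],[0,0,-0.2,0,0.085],[0,0,-0.32,0,0.085],[0,0,-0.43,0,0.085],[0,0,-0.43,0,0.085],[0,0,-0.43,0,0.085]]}}}

```text
time_s: 15.02
position: [0.4754, 0.1086, 0.2487]
eef_rot: [-3.072, -0.658, 0.001]
contact_force: [0.0, -0.7, -1.1]
opening: 0.0851
grip_force: 0.0
```

Run:
```python
from h import *
cv2.imwrite("pics/w8.png",env.read_camera("wrist")[60:300,200:440])
```

```text
(no output)
```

View pics/w8.png

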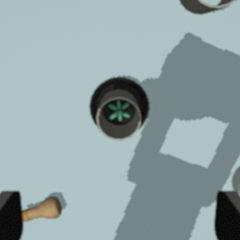

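Flask_46 is seated around its wax. Next is flask_55.

To row units: 0.13 m / 0.5 = 0.26, 0.09 m / 0.5 = 0.18.

Call:
{"fn": "run_rows", "kwargs": {"increments": {"rows": [[0.09,0.06,0,0,0.085],[0.18,0.12,0,0,0.085],[0.26,0.18,0,0,0.085],[0.26,0.18,0,0,0.085],[0.26,0.18,0,0,0.085],[0.26,0.18,0,0,0.085]]}}}

```text
time_s: 15.82
position: [0.6301, 0.0801, 0.2489]
eef_rot: [-3.072, -0.658, 0.001]
contact_force: [-0.1, 0.3, 0.2]
opening: 0.0852
grip_force: 0.0
```

```bash
python3 look.py f55 w9
```

```text
f55 [0.6348 0.0794] iou 0.851 tcp [0.6302 0.0801 0.2494] tool-frame offset [0.0039 0.0026]
```

To row units: 0.221 m / 0.5 = 0.442, 0.002 m / 0.5 = 0.004.

Call:
{"fn": "run_rows", "kwargs": {"increments": {"rows": [[0.004,0.004,0.12,0,0.08],[0.004,0.004,0.24,0,0.08],[0.004,0.004,0.33,0,0.08],[0.004,0.004,0.4,0,0.08],[0.004,0.004,0.442,0,0.08],[0.004,0.004,0.442,0,0.08],[0.004,0.004,0.442,0,0.04],[0.004,0.004,0.442,0,0.04],[0.004,0.004,0.442,0,0.04],[0.004,0.004,0.442,0,0.04],[0.004,0.004,0.442,0,0.04]]}}}

```text
time_s: 17.25
position: [0.636, 0.0788, 0.0313]
eef_rot: [3.071, 0.658, 0.008]
contact_force: [-0.7, 0.8, 6.4]
opening: 0.054
grip_force: 63.7
```

To row units: -0.372 m / 0.5 = -0.744, -0.15 m / 0.5 = -0.3.

Call:
{"fn": "run_rows", "kwargs": {"increments": {"rows": [[0,0,-0.06,0,0.04],[0,0,-0.16,0,0.04],[0,-0.04,-0.26,0,0.04],[-0.02,-0.14,-0.3,0,0.04],[-0.04,-0.25,-0.3,0,0.04],[-0.054,-0.36,-0.3,0,0.04],[-0.054,-0.47,-0.3,0,0.04],[-0.054,-0.58,-0.3,0,0.04],[-0.054,-0.68,-0.3,0,0.04],[-0.054,-0.744,-0.3,0,0.04],[-0.054,-0.744,-0.3,0,0.04],[-0.054,-0.744,-0.3,0,0.04]]}}}

```text
time_s: 18.75
position: [0.457, 0.4065, 0.1782]
eef_rot: [3.071, 0.657, -0.0]
contact_force: [1.0, -0.2, -2.0]
opening: 0.0542
grip_force: 63.7
```

```bash
python3 look.py b55 w10
```

```text
b55 [0.5039 0.4279] iou 0.924 tcp [0.4572 0.4062 0.1782] tool-frame offset [ 0.0515 -0.0008]
```

View pics/w10.png

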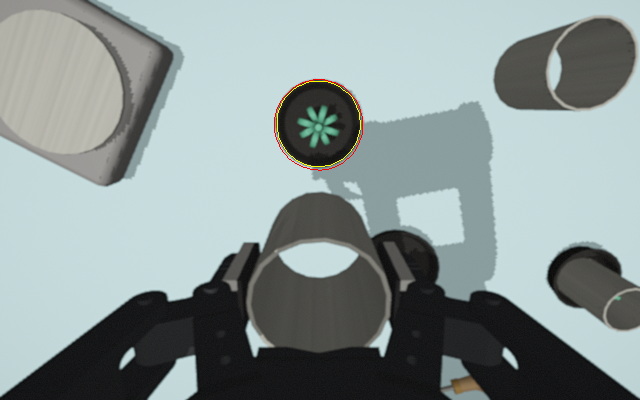

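The base fits well at (319,124). The held rim looks a little lower in the image than predicted, so I'll fit it numerically.

Create rim.py:
```python
import sys
from h import *
from scipy.ndimage import map_coordinates
from scipy.optimize import brute
# rim of the held flask in the tool frame: x, y, height above TCP, by mean edge strength along outer+inner ring (half towards the lens)
r=float(sys.argv[1]);h0=float(sys.argv[2])
c=env.get_calibration("wrist");c["pose"]=c["T_tool_cam"]
im=cv2.GaussianBlur(env.read_camera("wrist"),(0,0),1.0).max(2).astype(float)
g=np.hypot(cv2.Sobel(im,cv2.CV_64F,1,0),cv2.Sobel(im,cv2.CV_64F,0,1))
def f(p):
    s=0
    for q in(r,r-.002):
        R=ring(p[0],p[1],-p[2],q);R=R[R[:,0]-p[0]>-.6*r]
        uv=proj(c,R);s-=map_coordinates(g,[uv[:,1],uv[:,0]],order=1).mean()
    return s
b=brute(f,(slice(-.006,.0061,.001),slice(-.003,.0031,.001),slice(h0-.006,h0+.0061,.001)))
print("rim x,y,z in tool",b,-f(b),-f([0,0,h0]))
```

```bash
python3 rim.py .0275 .0357
```

```text
rim x,y,z in tool [-0.0032 -0.0004  0.0338] 305.64655131494067 158.57156807059232
```

To row units: 0.136 m / 0.5 = 0.272, 0.0535 m / 0.5 = 0.107.

Call:
{"fn": "run_rows", "kwargs": {"increments": {"rows": [[0.08,0,0,0,0.04],[0.107,0,0,0,0.04],[0.107,0,0,0,0.04],[0.107,0,0.08,0,0.04],[0.107,0,0.16,0,0.04],[0.107,0,0.22,0,0.04],[0.107,0,0.256,0,0.04],[0.107,0,0.268,0,0.04],[0.107,0,0.272,0,0.04],[0.107,0,0.272,0,0.04]]}}}

```text
time_s: 20.1
position: [0.5065, 0.4295, 0.0438]
eef_rot: [-3.071, -0.658, -0.003]
contact_force: [-0.6, -0.0, -1.4]
opening: 0.0542
grip_force: 63.7
```

Call:
{"fn": "run_rows", "kwargs": {"increments": {"rows": [[0,0,0.002,0,0.04],[0,0,0.004,0,0.04],[0,0,0.006,0,0.04],[0,0,0.008,0,0.04],[0,0,0.008,0,0.04]]}}}

```text
time_s: 20.72
position: [0.5058, 0.429, 0.0385]
eef_rot: [-3.072, -0.658, -0.0]
contact_force: [-0.4, -0.7, 1.0]
opening: 0.0542
grip_force: 63.8
```

Call:
{"fn": "run_rows", "kwargs": {"increments": {"rows": [[0,0,0,0,0.065],[0,0,0,0,0.075],[0,0,0,0,0.08],[0,0,0,0,0.082],[0,0,0,0,0.085],[0,0,-0.08,0,0.085],[0,0,-0.2,0,0.085],[0,0,-0.32,0,0.085],[0,0,-0.42,0,0.085],[0,0,-0.42,0,0.085],[0,0,-0.42,0,0.085]]}}}

```text
time_s: 22.1
position: [0.5054, 0.4288, 0.2477]
eef_rot: [3.072, 0.658, -0.001]
contact_force: [-1.0, -1.0, -0.6]
opening: 0.0848
grip_force: 0.0
```

Run:
```python
from h import *
cv2.imwrite("pics/w11.png",env.read_camera("wrist")[60:300,200:440])
```

```text
(no output)
```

View pics/w11.png

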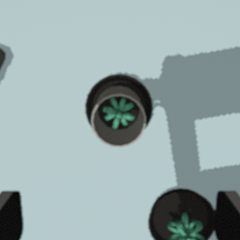

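Flask_55 is seated. Last is flask_64.

To row units: 0.194 m / 0.5 = 0.388, 0.043 m / 0.5 = 0.086.

Call:
{"fn": "run_rows", "kwargs": {"increments": {"rows": [[0.024,0.1,0,0,0.085],[0.048,0.2,0,0,0.085],[0.072,0.3,0,0,0.085],[0.086,0.388,0,0,0.085],[0.086,0.388,0,0,0.085],[0.086,0.388,0,0,0.085],[0.086,0.388,0,0,0.085]]}}}

```text
time_s: 23.02
position: [0.6234, 0.2706, 0.2473]
eef_rot: [-3.071, -0.66, 0.003]
contact_force: [0.2, -0.5, -0.5]
opening: 0.0848
grip_force: 0.0
```

```bash
python3 look.py f64 w12
```

```text
f64 [0.6273 0.2726] iou 0.857 tcp [0.6235 0.2706 0.2477] tool-frame offset [ 0.0045 -0.0001]
```

View pics/w12.png

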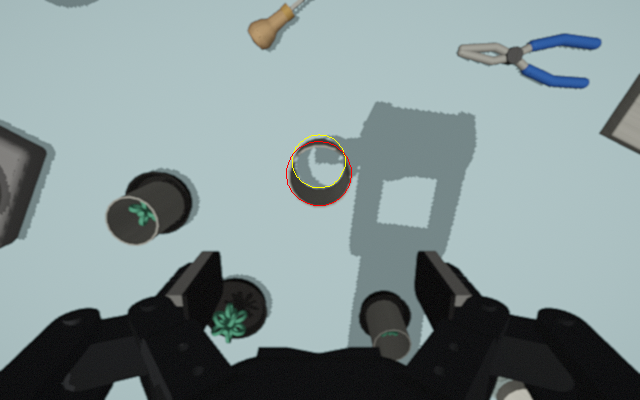

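The fitted rim lies on flask_64 at (319,173), between the fingers.

Call:
{"fn": "run_rows", "kwargs": {"increments": {"rows": [[0.004,0,0.12,0,0.085],[0.004,0,0.24,0,0.085],[0.004,0,0.3,0,0.085],[0.004,0,0.38,0,0.085],[0.004,0,0.428,0,0.085],[0.004,0,0.428,0,0.085],[0.004,0,0.428,0,0.05],[0.004,0,0.428,0,0.05],[0.004,0,0.428,0,0.05],[0.004,0,0.428,0,0.05],[0.004,0,0.428,0,0.05]]}}}

```text
time_s: 24.45
position: [0.6281, 0.2711, 0.0372]
eef_rot: [-3.071, -0.657, -0.007]
contact_force: [0.8, 1.1, 6.4]
opening: 0.0627
grip_force: 66.5
```

To row units: -0.251 m / 0.5 = -0.502, -0.15 m / 0.5 = -0.3.

Call:
{"fn": "run_rows", "kwargs": {"increments": {"rows": [[0,0,-0.06,0,0.05],[0,0,-0.16,0,0.05],[-0.04,-0.02,-0.26,0,0.05],[-0.12,-0.06,-0.3,0,0.05],[-0.22,-0.1,-0.3,0,0.05],[-0.32,-0.15,-0.3,0,0.05],[-0.42,-0.2,-0.3,0,0.05],[-0.502,-0.224,-0.3,0,0.05],[-0.502,-0.224,-0.3,0,0.05],[-0.502,-0.224,-0.3,0,0.05],[-0.502,-0.224,-0.3,0,0.05]]}}}

```text
time_s: 25.82
position: [0.3522, 0.2698, 0.1845]
eef_rot: [3.072, 0.656, 0.0]
contact_force: [0.2, 0.6, -3.9]
opening: 0.0626
grip_force: 66.8
```

```bash
python3 look.py b64 w13; python3 rim.py .032 .0368
```

```text
b64 [0.4022 0.2935] iou 0.93 tcp [0.3522 0.2698 0.1844] tool-frame offset [ 0.0553 -0.0013]
rim x,y,z in tool [-0.0029 -0.0005  0.0349] 307.72985260799896 171.69348487754905
```

View pics/w13.png

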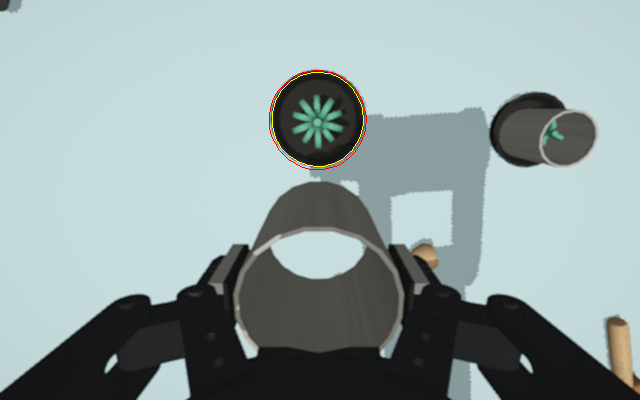

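Base_64 is fitted at (318,119) and the flask is held straight, about 2 mm toward −x. I'll lower it.

To row units: 0.136 m / 0.5 = 0.272, -0.001 m / 0.5 = -0.002.

Call:
{"fn": "run_rows", "kwargs": {"increments": {"rows": [[0.08,0,0,0,0.05],[0.114,-0.002,0,0,0.05],[0.114,-0.002,0,0,0.05],[0.114,-0.002,0.08,0,0.05],[0.114,-0.002,0.16,0,0.05],[0.114,-0.002,0.22,0,0.05],[0.114,-0.002,0.256,0,0.05],[0.114,-0.002,0.268,0,0.05],[0.114,-0.002,0.272,0,0.05],[0.114,-0.002,0.272,0,0.05]]}}}

```text
time_s: 27.18
position: [0.4038, 0.2945, 0.0495]
eef_rot: [-3.071, -0.658, -0.003]
contact_force: [-0.6, 0.1, -2.8]
opening: 0.0624
grip_force: 66.8
```

Call:
{"fn": "run_rows", "kwargs": {"increments": {"rows": [[0,0,0.002,0,0.05],[0,0,0.004,0,0.05],[0,0,0.006,0,0.05],[0,0,0.008,0,0.05],[0,0,0.008,0,0.05]]}}}

```text
time_s: 27.8
position: [0.403, 0.2941, 0.0443]
eef_rot: [-3.072, -0.658, -0.0]
contact_force: [-0.1, -1.0, -1.8]
opening: 0.0631
grip_force: 67.0
```

Almost touching; I'll go 1 mm more and release.

To row units: -0.2 m / 0.5 = -0.4, -0.16 m / 0.5 = -0.32.

Call:
{"fn": "run_rows", "kwargs": {"increments": {"rows": [[0,0,0.002,0,0.05],[0,0,0.002,0,0.05],[0,0,0.002,0,0.075],[0,0,0.002,0,0.085],[0,0,0.002,0,0.085],[0,0,0.002,0,0.085],[0,0,-0.08,0,0.085],[0,0,-0.2,0,0.085],[0,0,-0.32,0,0.085],[0,0,-0.4,0,0.085],[0,0,-0.4,0,0.085]]}}}

```text
time_s: 29.18
position: [0.4049, 0.2951, 0.2493]
eef_rot: [-3.07, -0.657, -0.013]
contact_force: [0.5, -0.0, -0.6]
opening: 0.0851
grip_force: 0.0
```

Call:
{"fn": "run_rows", "kwargs": {"increments": {"rows": [[-0.1,0.1,0,0,0.085],[-0.1,0.2,0,0,0.085],[-0.1,0.3,0,0,0.085],[-0.1,0.4,0,0,0.085],[-0.1,0.5,0,0,0.085],[-0.1,0.5,0,0,0.085],[-0.1,0.5,0,0,0.085]]}}}

```text
time_s: 30.05
position: [0.459, 0.0458, 0.2429]
eef_rot: [-3.071, -0.657, 0.004]
contact_force: [0.5, -0.3, 0.5]
opening: 0.0847
grip_force: 0.0
```

Run:
```python
from h import *
a_=env.read_camera("side");cv2.imwrite("pics/end.png",cv2.resize(a_[80:400,220:460],None,fx=1.8,fy=1.8))
c=cam("side")
B={"38":(.5134,-.4402),"46":(.4751,.1077),"55":(.5039,.4279),"64":(.4022,.2935)}
for k,(x,y) in B.items():
    r,h=OBJ["f"+k][2:];print(k,proj(c,[x,y,.007+h])[0]-[220,80])
```

```text
38 [128.3153  14.9345]
46 [108.0704 146.501 ]
55 [ 60.83   272.7061]
64 [126.4622 217.8358]
```

View pics/end.png

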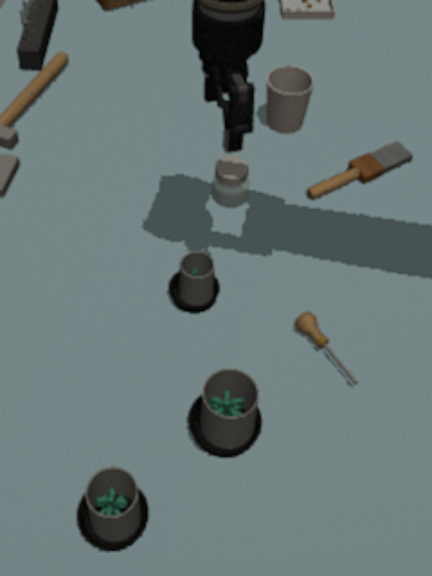

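The side view shows flasks 46, 64 and 55 upright, with their rims within about 2 px of the predicted seated positions. The jar and cup have not moved, and flask_38 was checked earlier from the wrist camera. I'm handing in.

```bash
python3 -c "
from cell import env
print(env.sign_off())"
```

```text
the job is handed in; nothing more can be done
None
```

I lowered all four flasks over their own bases, released them gently and handed the job in after about 30 s of robot time. The hand-in returned no verdict; the camera views show each flask seated around its wax and the jar and cup where they were.

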